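# Close the packed biscuit tin with its own lid

## Task

The blue tin is packed with biscuits: take its own blue lid by the knob and lower it gently onto the tin, so that it sits centred, level and fully down on the rim all round. Leave the tin standing where it is, and leave the green tin and the green lid alone.

Things in the scene. Friction and masses are not known exactly. Their poses are not given: they have to be found in the camera images.
- blue_lid_knob (a point): Centre of the blue lid's knob, half-way up it; z up out of the lid. The knob is an upright pale wooden cylinder, 24 mm across, 36 mm tall, this point 18 mm above its foot on the lid. The lid is a blue disc 124 mm across whose underside (the part that rests on the rim) is 24 mm below this point. The lid starts loose and level on the table, this point 38 mm above the table; about 150 g.
- blue_lid: The same blue lid; origin at the foot of the steel centring plug beneath its disc, 38 mm below the knob point; z up. The plug reaches 14 mm below the disc and is 88 mm across, tapering to 76 mm at its foot; the lid stands on it on the table.
- blue_tin_rim (a point): Centre of the blue tin's open mouth, at rim height; z up. The tin is round, loose, 112 mm across outside, 104 mm inside, 80 mm tall, brass band at its foot, about 0.6 kg; the ring biscuits in it end 27 mm below the rim. The lid's plug has 8 mm of play all round in the mouth; with the lid seated the knob point is 24 mm above this point.
- green_lid_knob (a point): Centre of the knob of the green lid, which is the same in form as the blue one but smaller: the disc is 92 mm across. It belongs to the green tin and stays where it is.
- green_tin_rim (a point): Centre of the mouth of the green tin, at its rim: round, open, empty, 80 mm across, 95 mm tall. It stays where it is, open.
There are look-alikes about, which are no part of the job. What is shaped like the blue_lid but purple is not meant.

How it is judged (in metres and radians):
At the end, for the whole second after the job is handed in: The blue lid rests released on the blue tin: within 14 mm of centre, knob point 19 to 28 mm above the rim (24 when fully down), lid and tin level within 5 degrees; the blue tin stands on the table within 40 mm of its start, green tin and green lid within 40 mm of theirs (horizontal distance between blue_lid_knob and blue_tin_rim below 0.014 m and z of blue_lid_knob in the frame of blue_tin_rim between 0.019 and 0.028 m and angle between each of blue_lid_knob, blue_tin_rim's own z axis and vertical below 0.09 rad and height (world z) of blue_tin_rim below 0.085 m and distance of each of blue_tin_rim, green_tin_rim, green_lid_knob from where it was at the start of the episode below 0.04 m and linear speed of blue_lid below 0.02 m/s); the robot touches nothing.
It fails at once if the blue lid is dropped or slammed onto the tin (faster than 0.7 m/s close to its seat) instead of being lowered (distance between blue_lid_knob and blue_tin_rim below 0.06 m and linear speed of blue_lid above 0.7 m/s).
It fails at once if the blue tin is tipped by more than 17 degrees (angle between blue_tin_rim's own z axis and vertical above 0.3 rad).
It fails at once if the green lid is moved by more than 40 mm (distance of green_lid_knob from where it was at the start of the episode above 0.04 m).
It fails at once if the green tin is moved by more than 40 mm (distance of green_tin_rim from where it was at the start of the episode above 0.04 m).
It also fails if it takes over 35 s, if anything falls off the work surface, if the arm or the gripper's body presses on something with over 40 N, if the wrist force passes 120 N, or if a joint passes its speed limit or range.

## Robot

A 6-joint arm with a two-finger parallel gripper is mounted at the origin on a cart in front of the work surface, level with it; the furniture and walls round the work are solid. World frame = base frame: x ahead of the robot, y to its left, z up, the work surface at z = 0. Lengths are in mm, angles in rad, forces in N, time in s.
With the tool pointing down it reaches from about 325 to 1000 mm from the base axis. Payload 5.1 kg.
Tool frame: the origin (TCP) lies between the finger pads; the fingertips stand arm.tip_reach ahead of it and the grasp point (between the pads) lies 8 mm behind it (arm.tip_reach is the distance from the TCP to the fingertips, in mm); z points along the fingers, y is the line along which they close (so a half turn about z gives the same grasp; the last joint's range is limited). The gripper opens to 85 mm and grips with 20 to 120 N. Pads are 22 mm wide; open, the fingers measure 114 mm over their backs; the gripper's body (76 mm by 85 mm) begins 54 mm behind the grasp point. The pads swing forward as they close: fully open they stand 13 mm farther back than shut.
Start: joints at [1.256, 0.124, 1.65, -0, 1.367, -0.083], TCP at [149.347, 632.598, 242.322] pointing down, gripper open.
Joint ranges: [-2.61, 2.61], [-1.02, 2.33], [0.03, 2.71], [-1.35, 4.49], [0.32, 2.68], [-2.91, 2.91]. Speed limits (rad/s): [2.57, 2.57, 3.14, 3.14, 3.14, 3.14].

## Interface

Orientations are given as a unit quaternion [x, y, z, w].
In Python, from bench import arm, camera, calibration, finish_job gives the robot as it stands.
- The arm moves only by the tool servo_tool, never from a script. Its arguments are lists of equal length, an entry for each row: "offset": the shift along the tool's x, y, z in m, a list of three; "turn": the turn about the tool's z in degrees; "gripper": the finger opening in m, from 0 to 0.0854. In form: {"offset": [[x, y, z], ...], "turn": [turn, ...], "gripper": [gripper, ...]}. A call has exactly 8 rows; each row shifts and turns the commanded pose from where the row before left it, along the tool's axes as they then stand; what a row does not reach is not made up. A row lasts 1/12 s, in which the tool goes at most 41.7 mm and 7.16 degrees, less where a joint would pass 70% of its speed; a pose out of reach is approached as far as the arm can. A call is refused whole if a number of a shift passes 0.0417 or a number of a turn 7.16, either way. A call with a gripper value outside its range is refused whole. The fingers move at their own pace and stop on an object; "force" is the grip in N (left out, the last holds). Time passes only in rows, so rows that do not move let the fingers close, or fill a call up. It gives the time, the measured TCP pose, the force, the opening and the grip force at its end, in the units of the state.
- arm.sense(): the state, without advancing time (a new reading comes with each control period).
- camera(name): name is "scene" or "top" or "wrist"; returns the picture (420x560x3 uint8, red, green, blue); there is no depth.
- calibration(name): a dict with "K" (3x3 intrinsics, pixels), "k1" (the pictures are not rectified: a ray, as slopes to the right and down, at radius r is drawn at 1 + k1 r^2 times it, then the intrinsics apply), "rvec" (rotation vector, rad) and "tvec" (3), from world to camera coordinates, as OpenCV has them. Camera axes: x right, y down, z forward; pixel columns grow to the right and rows downward; lengths in mm; the calibration is good to about 2 mm. A picture is of the moment at which its call begins: read the wrist's pose just before it. calibration takes no time and is no camera call; for the wrist camera it gives the pose at the moment of the call.
- finish_job(): hands the job in; it is judged then, once.
The state is a dict: "time": time; "joint_positions": joint angles; "joint_vel": joint speeds; "tau": joint torques, N m; "ee_pos": TCP position; "ee_rot": TCP orientation; "wrist_force": force on the tool from outside, world axes, zero at the start; "ft_torque": the same for the moment, N m; "finger_gap": opening from 0.0 (shut) to 1.0 (fully open); "finger_force": force on a finger pad.
Only numpy, scipy, OpenCV 4.12 (cv2) and the standard library are available. Lean on these libraries where they do the work, as an engineer would, in place of code of your own. Each camera call takes 0.05 s, during which the arm holds its last target. There are 200 camera calls.

## Working session

There is one attempt and no reset: what is moved stays moved. The work goes in short steps, Python scripts to look and compute and a tool call to move; the robot and the scene stay as the last step left them, time stands still between calls to the robot, and variables do not carry over. Pictures are saved under pics/ and viewed, at most 10 in all, crops included, and the job is handed in when it is done.

Besides the shell and the picture viewer there is one more tool, called as name([rows], argument=value, ...), one row to a line, values as JSON. servo_tool: Moves the arm, as the interface text tells. Its arguments: {"type":"object","properties":{"offset":{"type":"array"},"turn":{"type":"array"},"gripper":{"type":"array"},"force":{"type":"number"}},"required":["offset","turn","gripper"]}

```bash
mkdir -p pics; cat > h.py <<'E'
import numpy as np, cv2
from bench import arm, camera, calibration, finish_job
def ray(c,u,v):
    K=np.array(c["K"]);x=(u-K[0,2])/K[0,0];y=(v-K[1,2])/K[1,1]
    rd=np.hypot(x,y);r=rd
    for _ in range(20): r=rd/(1+c["k1"]*r*r)
    s=r/rd if rd>0 else 1
    R=cv2.Rodrigues(np.array(c["rvec"],float))[0];t=np.array(c["tvec"],float).ravel()
    return -R.T@t, R.T@np.array([x*s,y*s,1])
def onplane(c,u,v,z):
    o,d=ray(c,u,v);return o+d*(z-o[2])/d[2]
def save(n,im): cv2.imwrite(n,cv2.cvtColor(im,cv2.COLOR_RGB2BGR))
E
python3 - <<'E'
from h import *
s=arm.sense();print(s,arm.tip_reach)
for n in("top","scene"):
    im=camera(n);save(f"pics/{n}0.png",im);np.save(f"{n}0.npy",im)
    c=calibration(n);print(n,c)
E
```

```text
{'time': 0.0, 'joint_positions': array([ 1.25639185e+00,  1.24495596e-01,  1.65168007e+00, -7.51278042e-06,
        1.36750656e+00, -8.25738340e-02]), 'joint_vel': array([-8.37837848e-05, -1.28891927e-03, -6.77538125e-04,  7.54452164e-04,
        4.27971328e-05,  1.37004557e-03]), 'tau': array([ 8.21201138e-04, -4.23612285e+01, -3.65455163e+01,  3.73975786e-05,
        7.00171586e-03,  2.70930435e-06]), 'ee_pos': array([149.1734313 , 632.04198347, 241.05556892]), 'ee_rot': array([ 1.15655098e-01,  9.93288884e-01, -1.02499583e-03, -2.02413282e-04]), 'wrist_force': array([ 0.41506005,  0.26390575, -1.00408629]), 'ft_torque': array([ 0.00448759,  0.02961412, -0.03061495]), 'finger_force': 0.0, 'finger_gap': 1.0024315936676005} 11.0
top {'K': array([[518.34901428,   0.        , 275.90194901],
       [  0.        , 518.34901428, 215.19333012],
       [  0.        ,   0.        ,   1.        ]]), 'k1': -0.04883119472166497, 'rvec': array([ 2.14678459, -2.16020085,  0.12225455]), 'tvec': array([  13.16760623,  516.37867414, 1294.79807573])}
scene {'K': array([[530.07270894,   0.        , 283.62454845],
       [  0.        , 530.07270894, 211.35633956],
       [  0.        ,   0.        ,   1.        ]]), 'k1': -0.16449926371805462, 'rvec': array([ 2.02924879, -0.82137683,  0.44530685]), 'tvec': array([-373.45175442,  260.29868095,  996.73148391])}
```

View pics/top0.png

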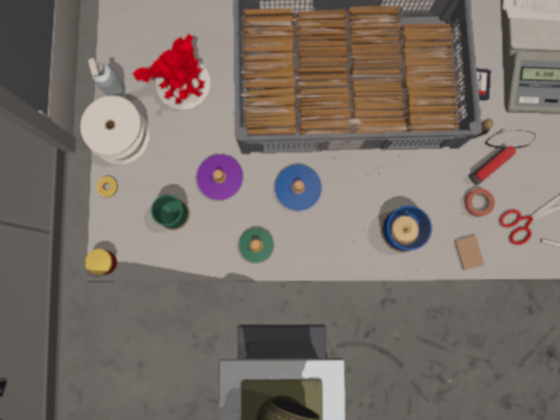

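View pics/scene0.png

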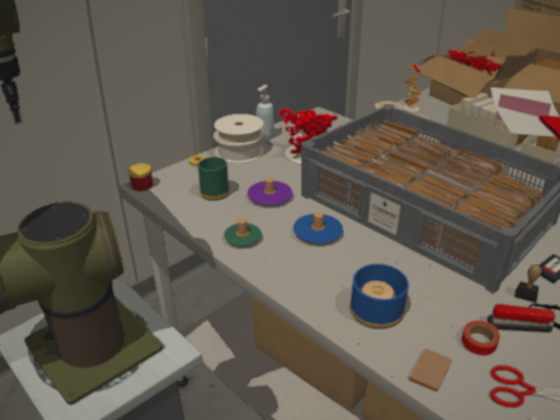

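The top view shows three similar lids: purple (219,176), blue (298,187) and a smaller green one (256,244). There are two tins, blue with biscuits (407,229) and green (170,212). The lid meant is the blue one at (298,187), because it is blue and larger than the green lid. I'll confirm it in a crop and measure.

```bash
python3 - <<'E'
from h import *
def circ(n,cx,cy,z,w,h0,h1,tag,smin=110):
    im=np.load(f"{n}0.npy");c=calibration(n)
    hsv=cv2.cvtColor(im,cv2.COLOR_RGB2HSV)
    m=cv2.inRange(hsv,(h0,smin,20),(h1,255,255));k=np.zeros_like(m);k[cy-w:cy+w,cx-w:cx+w]=255;m&=k
    cs,_=cv2.findContours(m,cv2.RETR_EXTERNAL,cv2.CHAIN_APPROX_NONE);ct=max(cs,key=cv2.contourArea)
    P=np.array([onplane(c,u,v,z)[:2] for u,v in cv2.convexHull(ct)[:,0].astype(float)],np.float32)
    print(n,tag,cv2.minEnclosingCircle(P),cv2.fitEllipse(P)[:2])
circ("top",298,187,20,32,100,125,"lid")
circ("top",256,244,20,28,60,95,"glid",60)
circ("top",407,229,80,35,100,125,"tin")
circ("scene",318,229,17,32,100,125,"lid")
c=calibration("top"); s=calibration("scene")
print("knob top",onplane(c,299,185,56),onplane(s,318.5,216,56),"knob top view")
for e in [(381,229),(432,229),(407,207),(407,251)]: print(e,onplane(c,*e,80)[:2])
a=np.load("top0.npy")[150:225,260:335];b=np.load("top0.npy")[192:267,369:444];d=np.load("scene0.npy")[195:270,281:356]; f=np.load("scene0.npy")[255:330,341:416]
save("pics/crop.png",cv2.resize(np.vstack([np.hstack([a,b]),np.hstack([d,f])]),(600,600),interpolation=cv2.INTER_CUBIC))
w=camera("wrist");save("pics/w0.png",w)
E
```

```text
top lid ((591.8484497070312, -46.7119140625), 58.59634780883789) ((591.8252563476562, -46.44007873535156), (114.99275207519531, 117.20236206054688))
top glid ((442.14251708984375, 61.98259353637695), 43.083038330078125) ((442.09130859375, 62.169952392578125), (85.15786743164062, 85.74626922607422))
top tin ((477.2768859863281, -311.70086669921875), 58.39363098144531) ((477.244140625, -311.68817138671875), (105.529296875, 116.2646713256836))
scene lid ((589.0415649414062, -48.456172943115234), 60.23093032836914) ((589.3121948242188, -48.86769104003906), (117.73214721679688, 120.51582336425781))
knob top [590.03627202 -49.14656687  56.        ] [585.05388488 -53.80366117  56.        ] knob top view
(381, 229) [ 474.54108394 -248.60640218]
(432, 229) [ 473.6292402  -374.51647056]
(407, 207) [ 528.68933235 -314.70445996]
(407, 251) [ 420.02232043 -310.79317736]
```

View pics/crop.png

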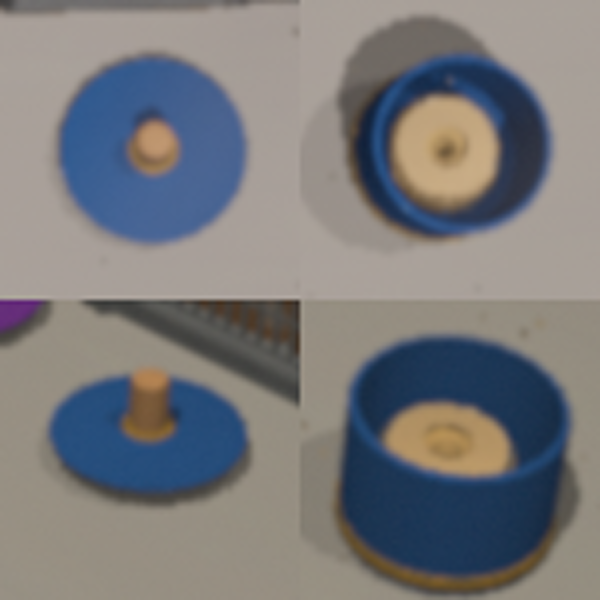

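The crop confirms it: the blue disc with the pale wooden knob is the lid, and the blue tin with the brass foot and ring biscuits is its tin. Next I move over the lid.

servo_tool([
  [-0.0244, -0.0233, 0],
  [-0.0244, -0.0233, 0],
  [-0.0244, -0.0233, 0],
  [-0.0244, -0.0233, 0],
  [-0.0244, -0.0233, 0],
  [-0.0244, -0.0233, 0],
  [-0.0244, -0.0233, 0],
  [-0.0244, -0.0233, 0],
], turn=[0, 0, 0, 0, 0, 0, 0, 0], gripper=[0.0854, 0.0854, 0.0854, 0.0854, 0.0854, 0.0854, 0.0854, 0.0854])

```text
time: 0.82
ee_pos: [296.9, 404.8, 242.0]
ee_rot: [0.115, 0.993, -0.0, -0.0]
wrist_force: [1.4, 0.4, 0.9]
finger_gap: 1.002
finger_force: 0.0
```

servo_tool([
  [-0.0244, -0.0233, 0],
  [-0.0244, -0.0233, 0],
  [-0.0244, -0.0233, 0],
  [-0.0244, -0.0233, 0],
  [-0.0244, -0.0233, 0],
  [-0.0244, -0.0233, 0],
  [-0.0244, -0.0233, 0],
  [-0.0244, -0.0233, 0],
], turn=[0, 0, 0, 0, 0, 0, 0, 0], gripper=[0.0854, 0.0854, 0.0854, 0.0854, 0.0854, 0.0854, 0.0854, 0.0854])

```text
time: 1.48
ee_pos: [444.1, 178.5, 242.2]
ee_rot: [0.116, 0.993, 0.0, 0.0]
wrist_force: [-0.1, 0.0, -0.7]
finger_gap: 1.0
finger_force: 0.0
```

servo_tool([
  [-0.0244, -0.0233, 0],
  [-0.0244, -0.0233, 0],
  [-0.0244, -0.0233, 0],
  [-0.0244, -0.0233, 0],
  [-0.0244, -0.0233, 0],
  [-0.0244, -0.0233, 0],
  [-0.0244, -0.0233, 0],
  [-0.0244, -0.0233, 0],
], turn=[0, 0, 0, 0, 0, 0, 0, 0], gripper=[0.0854, 0.0854, 0.0854, 0.0854, 0.0854, 0.0854, 0.0854, 0.0854])

```text
time: 2.15
ee_pos: [591.3, -47.8, 241.9]
ee_rot: [0.116, 0.993, 0.0, -0.0]
wrist_force: [0.1, 0.7, 1.2]
finger_gap: 0.999
finger_force: 0.0
```

```bash
python3 - <<'E'
from h import *
s=arm.sense();print(s["ee_pos"],s["ee_rot"],s["joint_positions"],s["time"])
c=calibration("wrist");im=camera("wrist");save("pics/w1.png",im);np.save("w1.npy",im);np.save("w1c.npy",c,allow_pickle=True);print(c)
E
```

```text
[591.29126652 -47.75471314 241.91780982] [ 1.15782844e-01  9.93274514e-01  6.58240336e-05 -2.60908827e-04] [-1.71112770e-01  2.40117075e-04  1.78039870e+00  1.05018874e-04
  1.36148211e+00 -1.50984472e+00] 2.15
{'K': array([[376.50012686,   0.        , 276.2053495 ],
       [  0.        , 376.50012686, 204.9716338 ],
       [  0.        ,   0.        ,   1.        ]]), 'k1': -0.04918903703596012, 'rvec': array([-2.28337567, -1.80398382, -0.25544579]), 'tvec': array([ -89.78467503, -599.38598957,  214.98351542])}
```

View pics/w1.png

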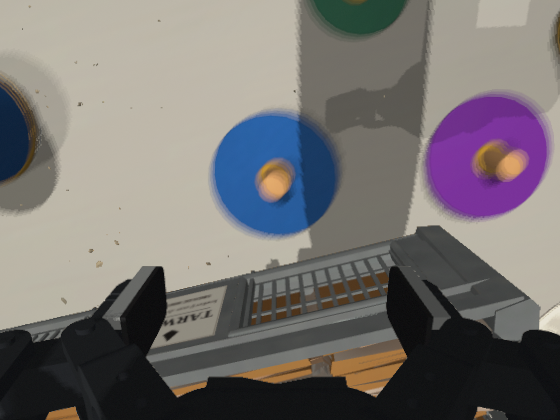

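The wrist view shows the blue lid at (275,173) with its knob top near (276,182), and the crate beyond it. I'll refine the lid position from here.

```bash
python3 - <<'E'
from h import *
im=np.load("w1.npy");c=np.load("w1c.npy",allow_pickle=True).item()
hsv=cv2.cvtColor(im,cv2.COLOR_RGB2HSV)
m=cv2.inRange(hsv,(100,110,40),(125,255,255));m[:,:190]=0;m[:,360:]=0;m[260:]=0
cs,_=cv2.findContours(m,cv2.RETR_EXTERNAL,cv2.CHAIN_APPROX_NONE);ct=max(cs,key=cv2.contourArea)
P=np.array([onplane(c,u,v,18)[:2] for u,v in cv2.convexHull(ct)[:,0].astype(float)],np.float32)
print(cv2.minEnclosingCircle(P),cv2.fitEllipse(P)[:2])
m2=cv2.inRange(hsv,(5,60,60),(25,255,255));m2[:,240:310]&=255;m2[:,:240]=0;m2[:,310:]=0;m2[:140]=0;m2[215:]=0
ct=max(cv2.findContours(m2,0,1)[0],key=cv2.contourArea);b=cv2.boundingRect(ct);print(b)
print("ktop",onplane(c,276,184,56),"cam",ray(c,0,0)[0])
t=calibration("top");print("crate edge",onplane(t,345,151,100)[:2],onplane(t,345,151,0)[:2],onplane(t,240,153,100)[:2])
E
```

```text
((594.796142578125, -51.06293487548828), 60.5045051574707) ((594.590087890625, -50.136470794677734), (114.88546752929688, 120.43218231201172))
(259, 162, 32, 37)
ktop [593.65009112 -49.08791851  56.        ] cam [522.92111529 -32.09944914 372.91540167]
crate edge [ 666.31521361 -161.92196932] [ 691.35208674 -174.72052904] [663.25377718  97.04216803]
```

servo_tool([
  [-0.002, -0.001, 0.022],
  [0, 0, 0.022],
  [0, 0, 0.022],
  [0, 0, 0.022],
  [0, 0, 0.022],
  [0, 0, 0.022],
  [0, 0, 0.022],
  [0, 0, 0.014],
], turn=[0, 0, 0, 0, 0, 0, 0, 0], gripper=[0.0854, 0.0854, 0.0854, 0.0854, 0.0854, 0.0854, 0.0854, 0.0854])

```text
time: 2.87
ee_pos: [590.8, -47.2, 71.4]
ee_rot: [0.116, 0.993, 0.0, -0.002]
wrist_force: [0.4, -0.2, -0.5]
finger_gap: 1.002
finger_force: 0.0
```

```bash
python3 - <<'E'
from h import *
s=arm.sense();print(s["ee_pos"],s["ee_rot"])
c=calibration("wrist");im=camera("wrist");save("pics/w2.png",im)
E
```

```text
[590.83083612 -47.1611396   71.39927994] [ 1.15615790e-01  9.93292140e-01  1.02545141e-04 -1.92456353e-03]
```

View pics/w2.png

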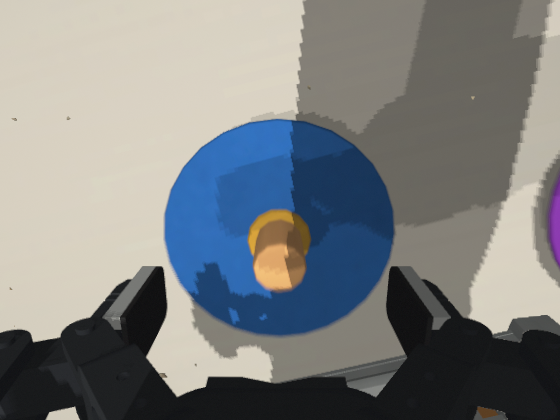

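The knob top sits at (279,270), midway between the fingers (midline about 277). I'll check the forward offset.

```bash
python3 - <<'E'
from h import *
c=calibration("wrist");print("ktop",onplane(c,279,269,56))
im=cv2.cvtColor(cv2.imread("pics/w2.png"),cv2.COLOR_BGR2HSV)
m=cv2.inRange(im,(100,110,40),(125,255,255));ct=max(cv2.findContours(m,0,1)[0],key=cv2.contourArea)
P=np.array([onplane(c,u,v,19)[:2] for u,v in cv2.convexHull(ct)[:,0].astype(float)],np.float32)
print(cv2.minEnclosingCircle(P),cv2.fitEllipse(P)[:2]); print(arm.sense()["ee_pos"])
E
```

```text
ktop [588.73771957 -46.20465714  56.        ]
((587.810546875, -45.92122268676758), 58.82832717895508) ((587.7753295898438, -45.91240310668945), (117.1652603149414, 117.30038452148438))
[589.29932308 -46.96402859  68.94794276]
```

servo_tool([
  [0, 0, 0.006],
  [0, 0, 0.006],
  [0, 0, 0.006],
  [0, 0, 0.006],
  [0, 0, 0.005],
  [0, 0, 0.003],
  [0, 0, 0],
  [0, 0, 0],
], turn=[0, 0, 0, 0, 0, 0, 0, 0], gripper=[0.0854, 0.0854, 0.0854, 0.0854, 0.0854, 0.0854, 0.0854, 0.0854])

```text
time: 3.58
ee_pos: [592.5, -47.6, 42.3]
ee_rot: [0.116, 0.993, 0.0, -0.0]
wrist_force: [-0.7, -0.2, -0.4]
finger_gap: 1.0
finger_force: 0.0
```

servo_tool([
  [0, 0, 0],
  [0, 0, 0],
  [0, 0, 0],
  [0, 0, 0],
  [0, 0, 0],
  [0, 0, 0],
  [0, 0, 0],
  [0, 0, 0],
], turn=[0, 0, 0, 0, 0, 0, 0, 0], gripper=[0.05, 0.03, 0.02, 0.015, 0.015, 0.015, 0.015, 0.015], force=40)

```text
time: 4.25
ee_pos: [592.8, -47.7, 42.7]
ee_rot: [0.116, 0.993, -0.0, 0.0]
wrist_force: [-0.9, -0.4, 1.6]
finger_gap: 0.263
finger_force: 39.5
```

servo_tool([
  [0, 0, -0.006],
  [0, 0, -0.014],
  [0, 0, -0.024],
  [0, 0, -0.028],
  [0, 0, -0.028],
  [0, 0, -0.024],
  [0, 0, -0.016],
  [0, 0, -0.01],
], turn=[0, 0, 0, 0, 0, 0, 0, 0], gripper=[0.015, 0.015, 0.015, 0.015, 0.015, 0.015, 0.015, 0.015])

```text
time: 4.92
ee_pos: [593.7, -47.8, 196.5]
ee_rot: [0.116, 0.993, -0.0, 0.003]
wrist_force: [0.1, 0.3, -1.1]
finger_gap: 0.263
finger_force: 39.3
```

```bash
python3 - <<'E'
from h import *
print(arm.sense()["finger_gap"],arm.sense()["ee_pos"])
w=camera("wrist")
# tin rim: mask, both views, at z=80; rim ring fit via bright-rim upper hull points
out=[]
for n,(cx,cy) in {"top":(409,229),"scene":(379,295)}.items():
    im=np.load(f"{n}0.npy");out.append(cv2.resize(im[cy-40:cy+40,cx-40:cx+40],(400,400),interpolation=cv2.INTER_CUBIC))
sm=cv2.resize(w,(400,300))
save("pics/rim.png",np.vstack([np.hstack(out)]))
save("pics/w3.png",w)
E
```

```text
0.2629190134391566 [593.66563178 -47.78302614 196.47629294]
```

View pics/rim.png

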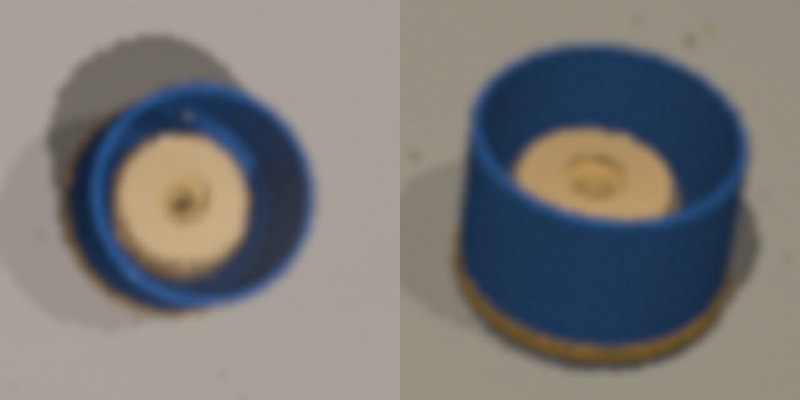

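View pics/w3.png

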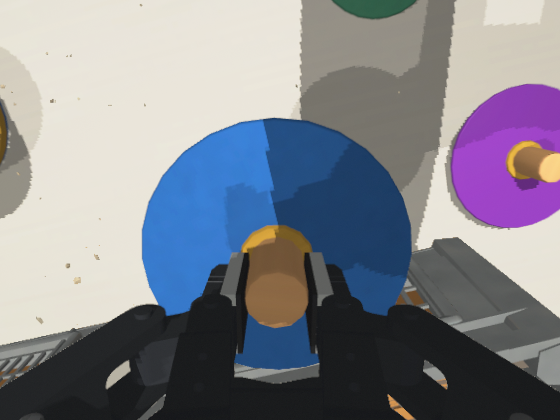

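The lid is held upright by the knob. In the 5x top crop the rim runs x 92–314, y 83–306. In the scene crop the rim touches about (70,125), (347,155), (190,43) and (230,228). I'll use these and the disc in the wrist image to get the placing offset.

```bash
python3 - <<'E'
from h import *
def fit(c,pts,z):
    P=np.array([onplane(c,u,v,z)[:2] for u,v in pts]);A=np.c_[2*P,np.ones(len(P))]
    s=np.linalg.lstsq(A,(P**2).sum(1),rcond=None)[0];return s[:2],np.sqrt(s[2]+s[:2]@s[:2])
cv=lambda p,o:[((x+.5)/5-.5+o[0],(y+.5)/5-.5+o[1]) for x,y in p]
print("top",fit(calibration("top"),cv([(92,190),(314,195),(203,83),(203,306)],(369,189)),80))
print("scene",fit(calibration("scene"),cv([(70,125),(347,155),(190,43),(230,228)],(339,255)),80))
im=cv2.cvtColor(cv2.imread("pics/w3.png"),cv2.COLOR_BGR2HSV);c=calibration("wrist")
m=cv2.inRange(im,(100,110,40),(125,255,255));m[260:]=0
ct=max(cv2.findContours(m,0,1)[0],key=cv2.contourArea)
h=cv2.convexHull(ct)[:,0];h=h[h[:,1]<255]
e=arm.sense()["ee_pos"];print("disc",fit(c,h.astype(float),e[2]-22.5),"tcp",e)
im=camera("top");c=calibration("top")
hs=cv2.cvtColor(im,cv2.COLOR_RGB2HSV)
t=calibration("top")
E
```

```text
top (array([ 478.02763961, -318.35275181]), np.float64(54.99177941915519))
scene (array([ 477.31876929, -318.84839836]), np.float64(55.293684181162355))
disc (array([591.97921343, -47.91205639]), np.float64(59.55718321236782)) tcp [594.23615863 -47.86765522 197.47429823]
```

servo_tool([
  [0.0014, -0.008, 0],
  [0.0027, -0.016, 0],
  [0.0038, -0.022, 0],
  [0.0045, -0.026, 0],
  [0.0048, -0.028, 0],
  [0.0048, -0.028, 0],
  [0.0048, -0.028, 0],
  [0.0048, -0.028, 0],
], turn=[0, 0, 0, 0, 0, 0, 0, 0], gripper=[0.015, 0.015, 0.015, 0.015, 0.015, 0.015, 0.015, 0.015])

```text
time: 5.68
ee_pos: [517.3, -220.4, 189.8]
ee_rot: [0.116, 0.993, 0.001, -0.002]
wrist_force: [0.6, -0.4, -0.9]
finger_gap: 0.265
finger_force: 39.3
```

servo_tool([
  [0.0045, -0.026, 0],
  [0.0038, -0.022, 0],
  [0.0031, -0.018, 0],
  [0.0024, -0.014, 0],
  [0.0017, -0.01, 0],
  [0.0014, -0.008, 0],
  [0.0009, -0.005, 0],
  [0.0004, -0.0027, 0],
], turn=[0, 0, 0, 0, 0, 0, 0, 0], gripper=[0.015, 0.015, 0.015, 0.015, 0.015, 0.015, 0.015, 0.015])

```text
time: 6.35
ee_pos: [477.3, -318.3, 192.0]
ee_rot: [0.116, 0.993, 0.0, -0.0]
wrist_force: [0.2, -0.3, -0.3]
finger_gap: 0.267
finger_force: 39.3
```

servo_tool([
  [0, 0, 0.006],
  [0, 0, 0.008],
  [0, 0, 0.01],
  [0, 0, 0.01],
  [0, 0, 0.008],
  [0, 0, 0.004],
  [0, 0, 0.002],
  [0, 0, 0],
], turn=[0, 0, 0, 0, 0, 0, 0, 0], gripper=[0.015, 0.015, 0.015, 0.015, 0.015, 0.015, 0.015, 0.015])

```text
time: 7.02
ee_pos: [477.3, -317.8, 143.5]
ee_rot: [0.116, 0.993, 0.0, -0.001]
wrist_force: [-0.4, 0.5, -0.7]
finger_gap: 0.265
finger_force: 39.3
```

```bash
python3 - <<'E'
from h import *
print(arm.sense()["ee_pos"],arm.sense()["ee_rot"])
a=camera("wrist");b=camera("scene");print(arm.sense()["ee_pos"])
save("pics/w4.png",a);save("pics/s4.png",b)
save("pics/v4.png",np.hstack([cv2.resize(a[:,100:460],(360,420)),cv2.resize(b[150:360,270:490],(440,420),interpolation=cv2.INTER_CUBIC)]))
E
```

```text
[ 477.30550026 -317.80640496  143.50008378] [ 1.15586865e-01  9.93297179e-01  3.41891640e-04 -5.24362962e-04]
[ 477.75494619 -318.2975338   144.67748132]
```

View pics/v4.png

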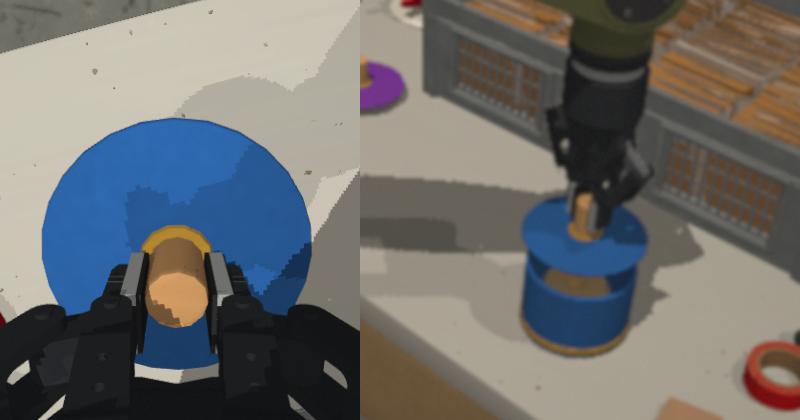

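The lid hangs level and centred above the tin in the scene view, with its disc at about (585,237) over a rim centre near (579,285). I'll lower it slowly.

servo_tool([
  [0, 0, 0.004],
  [0, 0, 0.004],
  [0, 0, 0.004],
  [0, 0, 0.004],
  [0, 0, 0.004],
  [0, 0, 0.004],
  [0, 0, 0.003],
  [0, 0, 0.002],
], turn=[0, 0, 0, 0, 0, 0, 0, 0], gripper=[0.015, 0.015, 0.015, 0.015, 0.015, 0.015, 0.015, 0.015])

```text
time: 7.78
ee_pos: [477.3, -317.9, 114.6]
ee_rot: [0.116, 0.993, 0.0, -0.0]
wrist_force: [0.5, -0.4, -0.5]
finger_gap: 0.264
finger_force: 39.3
```

servo_tool([
  [0, 0, 0.001],
  [0, 0, 0.001],
  [0, 0, 0.001],
  [0, 0, 0.001],
  [0, 0, 0.001],
  [0, 0, 0.001],
  [0, 0, 0],
  [0, 0, 0],
], turn=[0, 0, 0, 0, 0, 0, 0, 0], gripper=[0.015, 0.015, 0.015, 0.015, 0.015, 0.015, 0.015, 0.015])

```text
time: 8.45
ee_pos: [477.5, -318.1, 109.3]
ee_rot: [0.116, 0.993, 0.0, -0.0]
wrist_force: [0.5, -0.8, -1.5]
finger_gap: 0.262
finger_force: 39.3
```

servo_tool([
  [0, 0, 0.0005],
  [0, 0, 0.0005],
  [0, 0, 0.0005],
  [0, 0, 0.0005],
  [0, 0, 0],
  [0, 0, 0],
  [0, 0, 0],
  [0, 0, 0],
], turn=[0, 0, 0, 0, 0, 0, 0, 0], gripper=[0.015, 0.015, 0.015, 0.015, 0.015, 0.015, 0.015, 0.015])

```text
time: 9.12
ee_pos: [477.7, -318.3, 108.6]
ee_rot: [0.116, 0.993, -0.0, 0.0]
wrist_force: [-2.7, 1.5, 5.6]
finger_gap: 0.264
finger_force: 40.0
```

Contact shows 6 N at the expected height, so I release gently.

servo_tool([
  [0, 0, 0],
  [0, 0, 0],
  [0, 0, 0],
  [0, 0, 0],
  [0, 0, 0],
  [0, 0, 0],
  [0, 0, 0],
  [0, 0, 0],
], turn=[0, 0, 0, 0, 0, 0, 0, 0], gripper=[0.024, 0.026, 0.03, 0.036, 0.045, 0.055, 0.06, 0.06], force=20)

```text
time: 9.78
ee_pos: [477.5, -318.1, 107.2]
ee_rot: [0.116, 0.993, 0.0, -0.0]
wrist_force: [-0.3, 0.2, -0.1]
finger_gap: 0.7
finger_force: 0.0
```

```bash
python3 - <<'E'
from h import *
print(arm.sense()["ee_pos"],arm.sense()["wrist_force"],arm.sense()["finger_gap"])
a=camera("wrist");b=camera("scene")
save("pics/w5.png",a);save("pics/s5.png",b)
save("pics/v5.png",np.hstack([cv2.resize(a[:,100:460],(360,420)),cv2.resize(b[200:340,310:456],(440,420),interpolation=cv2.INTER_CUBIC)]))
E
```

```text
[ 477.5080097  -318.11980033  107.24404274] [-0.28935938  0.20543317 -0.11210496] 0.700041553281218
```

View pics/v5.png

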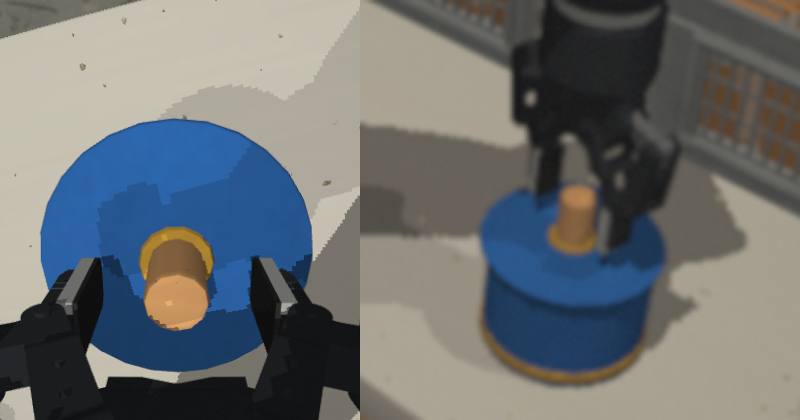

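The lid sits level on the rim with the fingers clear on both sides of the knob (knob top (177,300) in the left panel). I retreat upward.

servo_tool([
  [0, 0, -0.004],
  [0, 0, -0.008],
  [0, 0, -0.014],
  [0, 0, -0.02],
  [0, 0, -0.026],
  [0, 0, -0.03],
  [0, 0, -0.03],
  [0, 0, -0.02],
], turn=[0, 0, 0, 0, 0, 0, 0, 0], gripper=[0.06, 0.06, 0.06, 0.06, 0.06, 0.06, 0.06, 0.06])

```text
time: 10.55
ee_pos: [478.4, -318.8, 264.9]
ee_rot: [0.116, 0.993, -0.002, 0.003]
wrist_force: [0.4, -0.2, -0.3]
finger_gap: 0.7
finger_force: 0.0
```

servo_tool([
  [0, 0.02, 0],
  [0, 0.03, 0],
  [0, 0.03, 0],
  [0, 0.03, 0],
  [0, 0.03, 0],
  [0, 0.02, 0],
  [0, 0, 0],
  [0, 0, 0],
], turn=[0, 0, 0, 0, 0, 0, 0, 0], gripper=[0.06, 0.06, 0.06, 0.06, 0.06, 0.06, 0.06, 0.06])

```text
time: 11.22
ee_pos: [514.7, -161.8, 261.0]
ee_rot: [0.115, 0.993, -0.001, 0.001]
wrist_force: [0.3, -0.2, 0.8]
finger_gap: 0.702
finger_force: 0.0
```

```bash
python3 - <<'E'
from h import *
b=camera("scene");a=camera("top")
save("pics/v6.png",np.hstack([cv2.resize(a[180:280,360:460],(400,400),interpolation=cv2.INTER_CUBIC),cv2.resize(b[230:340,324:434],(400,400),interpolation=cv2.INTER_CUBIC)]))
c=calibration("top");hs=cv2.cvtColor(a,cv2.COLOR_RGB2HSV)
m=cv2.inRange(hs,(100,110,90),(125,255,255));m[:,:375]=0;m[:,450:]=0;m[:195]=0;m[265:]=0
h=cv2.convexHull(max(cv2.findContours(m,0,1)[0],key=cv2.contourArea))[:,0]
P=np.array([onplane(c,u,v,86)[:2] for u,v in h.astype(float)],np.float32);print(cv2.minEnclosingCircle(P),arm.sense()["time"])
E
```

```text
((476.272705078125, -317.061279296875), 59.40049743652344) 11.3167
```

View pics/v6.png

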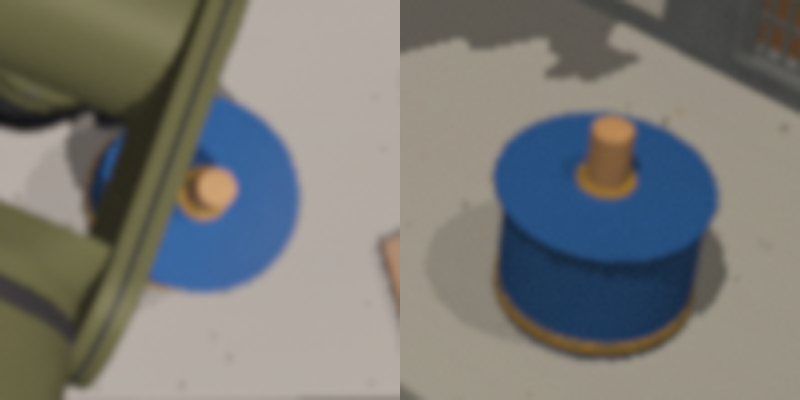

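The lid is seated level and centred: its disc centre is (476,-317), within 2 mm of the tin's estimated centre (478,-318.5). The arm is clear.

```bash
python3 -c "
from h import *
print(finish_job())"
```

```text
the job is handed in; nothing more can be done
None
```

The blue lid is on the blue tin, about 2 mm off centre by the camera and level by eye; the arm is clear and the job was handed in at about 11 s, with no verdict reported back.

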